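Index the sample carriage at the infrared lamp and start the timer

TASK

Push the sample carriage, by its upright end plate, along the rail towards the infrared lamp until its spring plunger drops into the notch of the index block, and leave it sitting in that notch with both chocolate rabbits still standing on the tile, untouched. Only when it is seated there, press the button of the exposure timer fully down and let it come up again. Nothing is to be picked up, and the other things on the bench stay where they are.

Things in the scene. Friction and masses are not known exactly. Their poses are not given: they have to be found in the camera images.
- bench_rail: the exposure bench: an aluminium rail 60 mm wide, 20 mm tall, 520 mm long, fixed to the bench top. Origin on the bench top under its centre line; its y axis runs along the rail towards the infrared lamp, x across it away from the robot, z up. The white lamp (red glass front 140 mm wide, up to 210 mm high) stands fixed at the +y end, nothing of it nearer than y = 300 mm
- carriage (a joint): how far the sample carriage has been moved along the rail towards the lamp from where it stood at the start, m (stops at -0.03 and 0.235). The carriage (0.5 to 0.9 kg) has a flat deck 90 x 140 mm with its top 40 mm above the bench, and slides with 2 N of friction plus 15 N per m/s
- push_plate (a point): centre of the outer face (away from the lamp) of the carriage's upright steel push plate, 68 mm above the bench. The plate is 80 mm wide across the rail, 6 mm thick, its top 95 mm and its lower edge 40 mm above the bench, flush with the deck's end; behind it is only the rail, 20 mm high. Pushed here towards the lamp, the carriage slides. Axes as the rail's
- tile (a point): centre of the top of the white tile on the carriage, 45 mm above the bench, 96 mm ahead of the push plate's outer face; the two figures stand on it side by side. Axes as the rail's
- plunger_nose (a point): the lowest point of the ball nose (10 mm ball) of the spring plunger, which hangs from a bracket on the carriage's side away from the robot, 44 mm ahead of the push plate's outer face; its knurled head stands up from the bracket, rises as the nose climbs the index block and drops as it enters the notch
- index_notch (a point): middle of the V notch in the steel index block (24 mm wide, 76 mm long) clamped to the rail's side in the plunger's path; the nose lies here when seated. Axes as the rail's. From 36 to 7 mm before the notch the block ramps up by 10 mm, then the V falls at 50 degrees; beyond, it is the mirror image. Left alone in the V, the carriage centres itself within 1 mm
- plunger (a joint): lift of the spring plunger, m: 0 hanging free, about 0.008 at the crest, 0.0025 in the V. Pushing slowly, the force on the push plate rises from 2 N to about 6 N on the ramp, drops to nothing as the nose falls into the V, then rises again on the V's far wall; about 12 to 14 N drives it out over the far side
- timer_box: the lamp's exposure timer: a grey plastic case 80 x 110 x 40 mm fixed to the bench, beyond the rail as seen from the robot, with one round white push button and a small display. Origin: centre of its underside
- timer_button_top (a point): the centre of the top of the timer's push button, 28 mm wide, about 62 mm above the bench; it is pressed straight down and springs back
- timer_button (a joint): travel of the button, m: 0 up, 0.006 fully down, which takes about 4 N
- figure_a: a moulded chocolate rabbit, 38 mm wide, 91 mm tall, 60 g, standing loose on the tile. Origin: centre of its underside
- figure_b: the other rabbit, the same size, of darker chocolate, standing loose beside it. Origin: centre of its underside
- spare_figure: a third chocolate rabbit, 38 mm wide, 91 mm tall, standing on the bench beyond the rail; not part of the test. Origin: centre of its underside
- drops_jar: amber glass jar with steel lid, 56 mm wide, 70 mm tall. Origin: centre of its underside
- cup_stack: stack of clear plastic cups, 68 mm wide, 88 mm tall. Origin: centre of its underside
- sample_box_2: pale green carton 75 x 55 x 38 mm beyond the rail. Origin: centre of its underside
There are look-alikes about, which are no part of the job. What is shaped like the figure_b but yellow is not meant.

How it is judged (in metres and radians):
On the way, in this order (a step that is already met when the one before it is completed fails the run):
1. the carriage sits still in the index notch (y of plunger_nose in the frame of index_notch between -0.0025 and 0.0025 m and velocity of joint carriage between -0.005 and 0.005 m/s), for 0.2 s.
2. the timer's button is pressed down with the carriage in the notch (y of plunger_nose in the frame of index_notch between -0.004 and 0.004 m and value of joint timer_button above 0.0045 m), for 0.05 s.
At the end, for the whole second after the job is handed in: the plunger's nose is within 2.5 mm of the middle of the index notch along the rail, the carriage at rest; the timer's button has been pressed (at least 4.5 of 6 mm) while it sat there and is up again; both rabbits stand upright (within 0.15 rad) and at rest on the tile (all of step 1 and value of joint timer_button below 0.0015 m and angle between each of figure_a, figure_b's own z axis and vertical below 0.15 rad and distance between each of figure_a, figure_b and tile below 0.045 m and linear speed of each of figure_a, figure_b below 0.02 m/s); the robot touches nothing.
It fails at once if the timer's button is pressed before the carriage sits in the notch (value of joint timer_button above 0.003 m and not (y of plunger_nose in the frame of index_notch between -0.004 and 0.004 m)).
It fails at once if the robot touches a rabbit on the carriage (contact force between any of the arm, the fingers and figure_a above 0.3 N or contact force between any of the arm, the fingers and figure_b above 0.3 N).
It fails at once if a rabbit on the carriage topples, or is lifted or slid off its place (angle between any of figure_a, figure_b's own z axis and vertical above 0.5 rad or z of any of figure_a, figure_b in the frame of tile above 0.015 m or distance between any of figure_a, figure_b and tile above 0.055 m).
It fails at once if another thing on the bench is moved, lifted or tipped (distance of any of spare_figure, drops_jar, cup_stack, sample_box_2 from where it was at the start of the episode above 0.025 m or angle between any of spare_figure, drops_jar, cup_stack, sample_box_2's own z axis and vertical above 0.5 rad).
It also fails if it takes over 50 s, if anything falls off the work surface, if the arm or the gripper's body presses on something with over 40 N, if the wrist force passes 120 N, or if a joint passes its speed limit or range.

ROBOT

A 6-joint arm with a two-finger parallel gripper is mounted at the origin on the work surface. World frame = base frame: x ahead of the robot, y to its left, z up, the work surface at z = 0. Lengths are in mm, angles in rad, forces in N, time in s.
With the tool pointing down it reaches from about 375 to 925 mm from the base axis. Payload 5.7 kg.
Tool frame: the origin (TCP) lies at the very end of the fingers, on their centre line; the grasp point (between the pads) lies 19 mm behind it; z points along the fingers, x is the direction in which the jaws open and shut, and the axes are right-handed (so a half turn about z gives the same grasp; the last joint's range is limited). The gripper opens to 88 mm and grips with 3 to 60 N. Pads are 20 mm wide; open, the fingers measure 115 mm over their backs; the gripper's body (75 mm by 178 mm) begins 61 mm behind the grasp point.
Start: joints at [-1.326, 0.359, 1.51, -0, 1.272, -0.115], TCP at [211.235, -561.553, 222.623] pointing down, gripper open.
Joint ranges: [-2.97, 2.97], [-1.01, 2.36], [0.21, 2.38], [-0.96, 4.11], [0.2, 2.71], [-2.98, 2.98]. Speed limits (rad/s): [2.39, 2.39, 3.14, 3.14, 3.14, 3.14].

INTERFACE

Orientations are given as a rotation vector (axis times angle).
In Python, from cell import env gives the robot as it stands. The module is installed in compiled form; this text tells all that it offers.
- The arm moves only by the tool servo_tool, never from a script. Its argument "series" is a list of rows, each a list of 2 entries, a list of its own where there are three numbers: the shift along the tool's x, y, z in mm, then the turn, a rotation vector about the tool's x, y, z in degrees. In form: [[[dx, dy, dz], [ax, ay, az]], ...]. A call has 1 to 12 rows; each row is the pose to reach, as a shift and turn from the pose measured when the call began, along the tool's axes at that moment; what a row does not reach only later rows make up. A row lasts 1/8 s, in which the tool goes at most 62.5 mm and 10.7 degrees, less where a joint would pass 70% of its speed; a pose out of reach is approached as far as the arm can. A call with a gripper value outside its range is refused whole. "grip" is the gripper's target within -1 to 1 (fully open at 1, half-way at 0, shut at -1), set as the call begins (left out, the last holds). The fingers move at their own pace and stop on an object; "newtons" is the grip in N (left out, the last holds). Time passes only in rows, so rows that repeat a pose let the fingers close. It gives the time, the measured TCP pose, the force and the opening at its end, in the units of the state.
- env.observe(): the state, without advancing time (a new reading comes with each control period).
- env.read_camera(name): name is "side" or "top" or "wrist"; returns a dict with "pixels" (480x640x3 uint8, blue, green, red), "z_map" (480x640 float32, mm along the optical axis (not along the pixel's ray), 0 where there is no reading), "mtx" (3x3 intrinsics, pixels), "xyz" and "orientation" of the camera in the world. Camera axes: x right, y down, z forward; pixel columns grow to the right and rows downward; lengths in mm; the calibration is good to about 2 mm. A picture is of the moment at which its call begins.
- env.close_job(): hands the job in, once; it reports no verdict.
The state is a dict: "time": time; "qpos": joint angles; "qd": joint speeds; "joint_torque": joint torques, N m; "tool_pos": TCP position; "orientation": TCP orientation; "contact_force": force on the tool from outside, world axes, zero at the start; "moment": the same for the moment, N m; "width": opening from 0.0 (shut) to 1.0 (fully open).
Only numpy, scipy, OpenCV 4.12 (cv2) and the standard library are available. Lean on these libraries where they do the work, as an engineer would, in place of code of your own. Each camera call takes 0.05 s, during which the arm holds its last target. There are 200 camera calls.

## Working session

There is one attempt and no reset: what is moved stays moved. The work goes in short steps, Python scripts to look and compute and a tool call to move; the robot and the scene stay as the last step left them, time stands still between calls to the robot, and variables do not carry over. Pictures are saved under pics/ and viewed, about 8 in all and at most 12, crops included, and the job is handed in when it is done.

Besides the shell and the picture viewer there is one more tool, called after "Emit:" by a JSON object that holds its "op" and its "data". servo_tool: Moves the arm, as the interface text tells. Its arguments: {"type":"object","properties":{"series":{"type":"array","items":{"type":"array"}},"grip":{"type":"number"},"newtons":{"type":"number"}},"required":["series"]}

```bash
mkdir -p pics; cat > h.py <<'E'
import numpy as np, cv2
from scipy.spatial.transform import Rotation as R
from cell import env
def grab(n):
    c=env.read_camera(n); o=np.array(c['orientation'],float)
    c['R']=o if o.shape==(3,3) else R.from_rotvec(o).as_matrix(); c['t']=np.array(c['xyz'],float); return c
def cloud(c):
    v,u=np.mgrid[:480,:640]; z=c['z_map']
    p=np.stack([u,v,np.ones_like(u)],-1)@np.linalg.inv(c['mtx']).T*z[...,None]
    return p@c['R'].T+c['t']
def ray(c,u,v,h):
    d=c['R']@np.linalg.inv(c['mtx'])@[u,v,1.]; return c['t']+d*(h-c['t'][2])/d[2]
def proj(c,p):
    q=c['mtx']@(c['R'].T@(np.array(p,float)-c['t'])); return q[:2]/q[2]
E
python3 - <<'E'
from h import *
import pickle
for n in ['top','side','wrist']:
    c=grab(n); cv2.imwrite(f'pics/{n}0.png',c['pixels']); pickle.dump(c,open(n+'0.pkl','wb'))
    print(n,c['orientation'],c['xyz'],c['mtx'][0],(c['z_map']>0).mean())
s=env.observe(); print(s)
E
```

```text
top [-2.14051681  2.13023492 -0.20660447] [ 371.99620603  -30.82185191 1088.99935183] [518.45153251   0.         327.43719572] 0.9958626302083333
side [-2.11520009  0.09958822 -0.08126585] [ 474.59517798 -897.40820919  605.82055451] [529.95253558   0.         323.5160381 ] 0.9960481770833334
wrist [ 2.40107638 -1.661741   -0.22088094] [ 276.5546743  -536.78427895  383.0486486 ] [426.81810596   0.         317.89440159] 0.9960416666666667
{'time': 0.15, 'qpos': array([-1.32609051e+00,  3.59344111e-01,  1.51117257e+00,  8.06358382e-06,
        1.27250110e+00, -1.15070792e-01]), 'qd': array([ 0.00047062, -0.00176432, -0.00340683,  0.00164993,  0.00091975,
        0.0018092 ]), 'joint_torque': array([-4.86448662e-04, -5.15756893e+01, -2.71007198e+01,  6.74854056e-02,
        3.05727893e-02, -7.67566098e-05]), 'tool_pos': array([ 211.12218728, -561.06459244,  222.00426807]), 'orientation': array([-2.58227478e+00,  1.78760029e+00,  1.67363403e-03]), 'contact_force': array([ 0.54033224, -0.52436881, -1.29634841]), 'moment': array([-0.01944283, -0.01242258,  0.00655708]), 'width': 1.000449619496083}
```

View pics/top0.png

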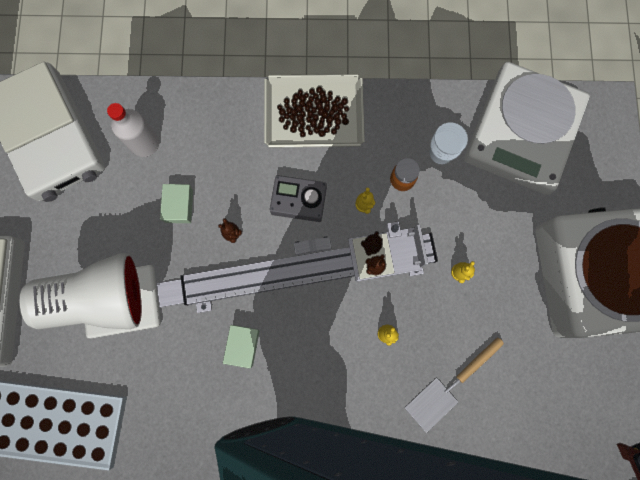

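View pics/side0.png

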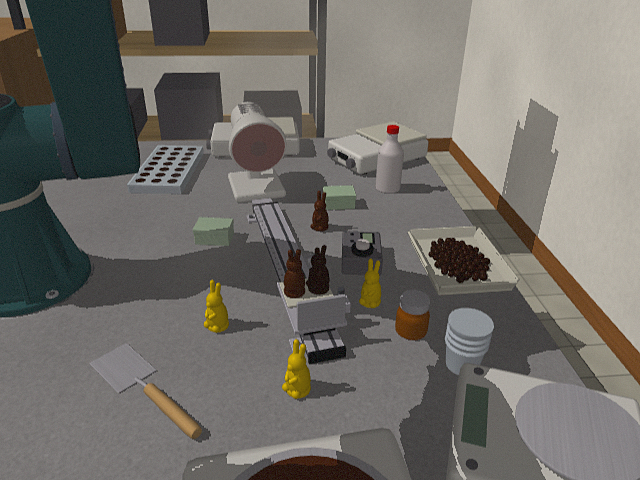

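Top view: carriage with dark rabbits at (375,255) and its push plate at about (420,248), index block (312,245), timer (298,195) with its white button at about (312,197). Candidates for confusion are the yellow rabbits at (463,270), (388,335) and (365,200), the black timer knobs, and the spare rabbit (230,230). Next I'll measure from depth and take one close crop.

```bash
python3 - <<'E'
from h import *
import pickle
c=pickle.load(open('top0.pkl','rb')); s=pickle.load(open('side0.pkl','rb'))
P=cloud(c); S=cloud(s)
im=c['pixels'][160:290,260:480]; cv2.imwrite('pics/crop1.png',cv2.resize(im,None,fx=3.6,fy=3.6,interpolation=cv2.INTER_CUBIC))
def st(n,p): print(n,len(p),p.mean(0).round(1) if len(p) else '', np.ptp(p,axis=0).round(1) if len(p) else '')
def box(P,x0,x1,y0,y1): return P[y0:y1,x0:x1].reshape(-1,3)
# rail top
p=box(P,185,350,240,305); p=p[abs(p[:,2]-20)<3]; 
import cv2
r=cv2.minAreaRect(p[:,:2].astype(np.float32)); print('rail',r,p[:,2].mean())
# plate
p=box(P,380,440,215,275); q=p[(p[:,2]>80)&(p[:,2]<105)]; st('plate top',q); print(cv2.minAreaRect(q[:,:2].astype(np.float32)))
q=p[abs(p[:,2]-40)<3]; st('deck',q); print(cv2.minAreaRect(q[:,:2].astype(np.float32)))
print('z hist',np.histogram(p[:,2],bins=range(0,130,5)))
# button
m=cv2.inRange(c['pixels'],(170,170,170),(255,255,255)); b=np.zeros_like(m); b[180:215,300:330]=m[180:215,300:330]
q=P[b>0]; st('button',q); print(np.c_[np.nonzero(b)].mean(0), np.median(q,0))
p=box(P,265,335,160,225); q=p[abs(p[:,2]-40)<4]; st('timercase',q); print(cv2.minAreaRect(q[:,:2].astype(np.float32)))
q=p[p[:,2]>50]; st('button by z',q)
# side: plate, button
p=box(S,280,355,290,335); q=p[(p[:,2]>42)&(p[:,2]<97)]; st('plate side',q)
p=box(S,335,390,225,280);q=p[p[:,2]>52]; st('side button',q[(q[:,2]<70)])
for n,(u,v) in dict(plate=(315,316),plateTL=(286,302),plateTR=(345,294),btn=(361,242)).items(): print(n,S[v,u].round(1))
for n,(u,v) in dict(block=(312,244),blockl=(298,246),blockr=(328,243)).items(): print(n,P[v,u].round(1))
E
```

```text
rail ((508.8855895996094, 77.9088134765625), (88.3782958984375, 350.89385986328125), 10.192832946777344) 19.893709412116294
plate top 220 [ 543.8 -218.    90.7] [92.  92.5 24.3]
((542.9789428710938, -188.59640502929688), (79.10472106933594, 93.38604736328125), 8.851893424987793)
deck 988 [ 541.  -199.9   39.8] [102.6  85.8   6. ]
((548.716796875, -195.66189575195312), (103.04793548583984, 83.36405944824219), 4.129146099090576)
z hist (array([438,  34,   5, 145, 136,   6,  15, 662, 602, 158, 126,  45,  38,
        28,  41,  40,  43,  36, 105,  34,   2,   9,   9,   2,   4]), array([  0,   5,  10,  15,  20,  25,  30,  35,  40,  45,  50,  55,  60,
        65,  70,  75,  80,  85,  90,  95, 100, 105, 110, 115, 120, 125]))
button 39 [657.   -5.7  60.9] [19.9 12.3  5.8]
[194.25641026 307.76923077] [657.04119061  -6.16297246  60.96030501]
timercase 1468 [657.9  21.2  39.7] [ 92.3 116.6   7.9]
((658.7025146484375, 15.455665588378906), (109.72979736328125, 80.0735855102539), 81.61646270751953)
button by z 310 [639.2 -13.1 109.6] [ 303.6   41.4 1039. ]
plate side 1934 [ 545.  -214.3   63.5] [113.6 107.5  53.9]
side button 237 [652.1 -76.7  61.6] [ 34.6 140.4  17.9]
plate [ 539.9 -237.2   62.3]
plateTL [ 495.9 -173.8   44.2]
plateTR [ 6.100e+02 -1.007e+02 -5.000e-01]
btn [651.5 -15.2  61.1]
block [561.2 -14.6  17.6]
blockl [556.   14.5  22.2]
blockr [563.5 -48.2  18.2]
```

View pics/crop1.png

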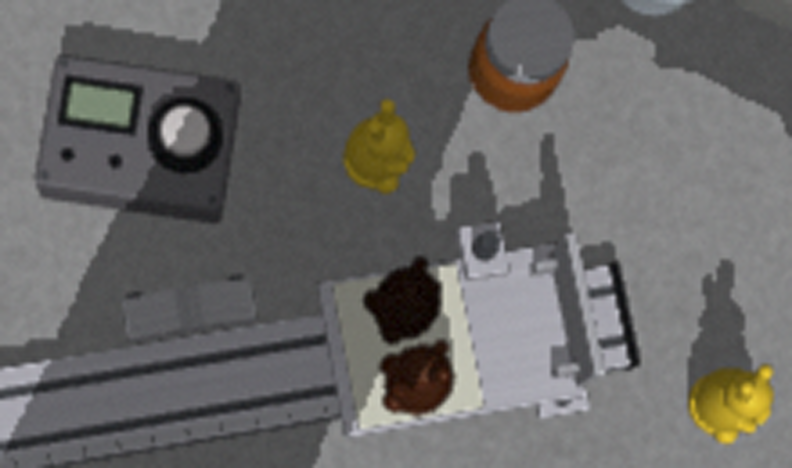

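The crop confirms the choice: push plate at crop (582,305), plunger head (485,245), notch (188,306), white button (186,130). Now I'll measure precisely.

```bash
python3 - <<'E'
from h import *
import pickle
c=pickle.load(open('top0.pkl','rb')); s=pickle.load(open('side0.pkl','rb'))
P=cloud(c); S=cloud(s)
# rail edges: bright dark? fit slots/edges by depth: per column extents of z 17..23
lo=[];hi=[]
for u in list(range(190,290)):
    col=P[225:310,u]; k=col[abs(col[:,2]-20)<3]
    if len(k)>15: lo.append(k[k[:,0].argmin()]);hi.append(k[k[:,0].argmax()])
for e in(lo,hi):
    e=np.array(e); f=cv2.fitLine(e[:,:2].astype(np.float32),cv2.DIST_HUBER,0,.01,.01).ravel(); print('edge',f, np.degrees(np.arctan2(f[0],f[1])))
# plate face from side
p=S[285:335,270:360].reshape(-1,3); p=p[(p[:,2]>50)&(p[:,2]<92)&(p[:,1]<-215)&(p[:,1]>-270)]
for _ in range(4):
    A=np.c_[p[:,0]-545,np.ones(len(p))]; k=np.linalg.lstsq(A,p[:,1],rcond=None)[0]; r=p[:,1]-A@k; p=p[abs(r)<max(3,2*r.std())]
print('face y=',k,'angle',np.degrees(np.arctan(k[0])),len(p),r.std(),p.min(0),p.max(0))
p=P[215:275,380:440].reshape(-1,3); q=p[(p[:,2]>90)&(p[:,2]<99)&(p[:,1]<-200)]
f=cv2.fitLine(q[:,:2].astype(np.float32),cv2.DIST_HUBER,0,.01,.01).ravel();print('platetop',len(q),f,q.min(0),q.max(0),q.mean(0))
# frame
a=np.radians(9.0)
# button ray, two-view
for n,cc,uv in(('top',c,(311.6,196.1)),):
    print('btn ray',ray(cc,*uv,62))
b=S[230:262,345:380].reshape(-1,3); b=b[(b[:,2]>57)&(b[:,2]<66)]; print('btn side',len(b),np.median(b,0),(b.min(0)+b.max(0))/2)
b=P[182:212,297:327].reshape(-1,3); b=b[(b[:,2]>55)&(b[:,2]<68)]; print('btn top',len(b),np.median(b,0),(b.min(0)+b.max(0))/2,np.ptp(b,axis=0))
print('notch ray', ray(c,312.2,244.8,22))
# yellow rabbits extents
hsv=cv2.cvtColor(c['pixels'],cv2.COLOR_BGR2HSV); m=cv2.inRange(hsv,(20,150,80),(35,255,255)); n,l,stt,ce=cv2.connectedComponentsWithStats(m)
for i in range(1,n):
    if stt[i,4]>60: q=P[l==i]; print('yellow',ce[i],q.min(0).round(),q.max(0).round())
q=P[230:282,360:392].reshape(-1,3); q=q[q[:,2]>60]; print('rabbits',q.min(0),q.max(0))
st=env.observe(); T=R.from_rotvec(st['orientation']).as_matrix(); print('T',T.round(3)); w=pickle.load(open('wrist0.pkl','rb')); print('cam in tool',T.T@(w['t']-st['tool_pos']))
E
```

```text
edge [ 1.7637213e-01 -9.8432356e-01  4.5083405e+02  1.5856128e+02] 169.84148
edge [ 1.7369342e-01 -9.8479980e-01  5.1393597e+02  1.3523119e+02] 169.99736
face y= [ 1.79824880e-01 -2.37648059e+02] angle 10.194254652017465 987 1.085146516779926 [ 510.62462713 -246.18201591   50.00335861] [ 589.00896518 -227.76003429   91.97206663]
platetop 136 [ 9.8440659e-01  1.7590804e-01  5.4966644e+02 -2.3051376e+02] [ 511.89608479 -239.84428245   90.03545034] [ 588.79780387 -222.00984288   98.27704333] [ 549.41648884 -230.73170775   93.94663154]
btn ray [652.8320112  -13.61137044  62.        ]
btn side 91 [653.61952078 -18.50447533  60.18667843] [654.22134276 -17.86176594  60.39627906]
btn top 148 [654.01103979 -12.33809401  60.74173053] [655.42071861 -10.19602568  60.56331379] [29.0161057  36.95800317 11.1031257 ]
notch ray [558.75133005 -15.11917825  22.        ]
yellow [364.89206349 201.44761905] [ 372. -144.    1.] [ 664.  -31. 1089.]
yellow [462.75568182 271.40340909] [ 372. -341.    3.] [ 520.  -31. 1089.]
yellow [387.55960265 334.2218543 ] [ 356. -183.    4.] [ 394. -150.   93.]
rabbits [ 371.99620603 -160.14634236   60.14287796] [ 568.83552356  -30.82185191 1088.99935183]
T [[ 0.352 -0.936 -0.   ]
 [-0.936 -0.352  0.001]
 [-0.001 -0.    -1.   ]]
cam in tool [ 8.27136673e-02 -6.98190405e+01 -1.61032702e+02]
```

Emit:
{"op": "servo_tool", "data": {"grip": -1, "newtons": 20, "series": [[[-16,-43,0],[0,0,-8]],[[-32,-86,0],[0,0,-16]],[[-48,-128,0],[0,0,-24]],[[-64,-171,0],[0,0,-32]],[[-80,-213,0],[0,0,-40]],[[-96,-256,0],[0,0,-48]],[[-112,-299,0],[0,0,-56]],[[-128,-342,0],[0,0,-64]],[[-144,-385,0],[0,0,-72]],[[-159,-427,0],[0,0,-79.4]],[[-159,-427,0],[0,0,-79.4]],[[-159,-427,0],[0,0,-79.4]]]}}

```text
time: 1.65
tool_pos: [554.2, -261.9, 221.9]
orientation: [-3.128, -0.273, 0.002]
contact_force: [0.0, -0.7, -0.4]
width: 0.003
```

```bash
python3 - <<'E'
from h import *
import pickle
c=grab('wrist'); pickle.dump(c,open('w1.pkl','wb')); cv2.imwrite('pics/w1.png',c['pixels']); P=cloud(c)
ex=np.array([.9848,.1736]);ey=np.array([-.1736,.9848])
s=P[...,:2]@ey; x=P[...,:2]@ex; z=P[...,2]
print(proj(c,(550,-235.5,95)),proj(c,(558.8,-15.1,22)))
m=(z>88)&(z<99)&(s>-345)&(s<-310); print('plate top s',m.sum(),np.percentile(s[m],[3,50,97]),'x',np.percentile(x[m],[2,98]))
print(env.observe()['tool_pos'],env.observe()['tool_pos'][:2]@ey,env.observe()['tool_pos'][:2]@ex)
E
```

```text
[319.60221301 191.1886766 ] [ 385.32721207 -124.18826277]
plate top s 1159 [-326.86067864 -323.85828874 -321.1110856 ] x [462.37835827 538.40578464]
[ 553.93487304 -262.34476696  222.02079069] -354.520220462272 499.9720114302395
```

View pics/w1.png

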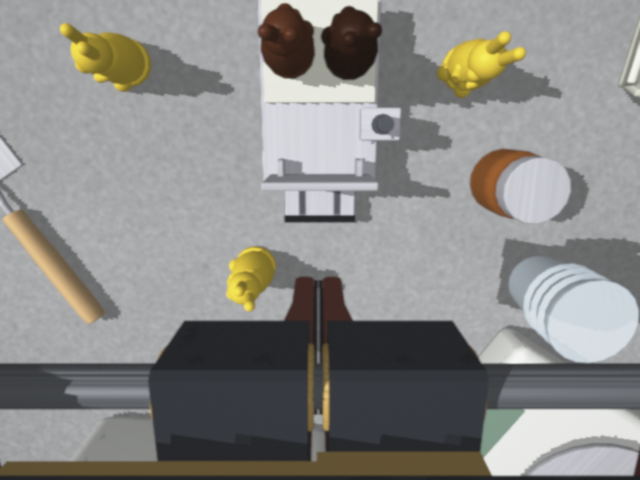

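The wrist view shows the plate edge at (320,187), centred on the fingers (320,285). The near yellow rabbit at (250,275) is about 35 mm clear sideways. Descending.

Emit:
{"op": "servo_tool", "data": {"series": [[[0,0,40],[0,0,0]],[[0,0,80],[0,0,0]],[[0,0,120],[0,0,0]],[[0,0,150],[0,0,0]],[[0,0,162],[0,0,0]],[[0,0,162],[0,0,0]]]}}

```text
time: 2.45
tool_pos: [553.0, -262.6, 59.7]
orientation: [-3.128, -0.27, 0.004]
contact_force: [0.0, 0.5, 0.5]
width: 0.003
```

Emit:
{"op": "servo_tool", "data": {"series": [[[0,-5,0],[0,0,0]],[[0,-9,0],[0,0,0]],[[0,-12,0],[0,0,0]],[[0,-15,0],[0,0,0]],[[0,-18,0],[0,0,0]],[[0,-21,0],[0,0,0]],[[0,-24,0],[0,0,0]],[[0,-28,0],[0,0,0]],[[0,-32,0],[0,0,0]],[[0,-37,0],[0,0,0]]]}}

```text
time: 3.7
tool_pos: [546.8, -226.0, 59.9]
orientation: [-3.128, -0.27, 0.003]
contact_force: [0.3, -1.9, 1.9]
width: 0.002
```

Emit:
{"op": "servo_tool", "data": {"series": [[[0,-5,0],[0,0,0]],[[0,-11,0],[0,0,0]],[[0,-18,0],[0,0,0]],[[0,-25,0],[0,0,0]],[[0,-32,0],[0,0,0]],[[0,-39,0],[0,0,0]],[[0,-46,0],[0,0,0]],[[0,-53,0],[0,0,0]],[[0,-60,0],[0,0,0]],[[0,-67,0],[0,0,0]],[[0,-73,0],[0,0,0]],[[0,-78,0],[0,0,0]]]}}

```text
time: 5.2
tool_pos: [533.1, -148.6, 60.0]
orientation: [-3.128, -0.27, 0.004]
contact_force: [-1.6, -3.1, -0.4]
width: 0.007
```

```bash
python3 - <<'E'
from h import *
import pickle
ex=np.array([.9848,.1736]);ey=np.array([-.1736,.9848])
o=env.observe(); print(o['tool_pos']@np.r_[ey,0],o['tool_pos']@np.r_[ex,0],o['contact_force'])
c=grab('wrist'); P=cloud(c); pickle.dump(c,open('w2.pkl','wb')); cv2.imwrite('pics/w2.png',c['pixels'])
s=P[...,:2]@ey; x=P[...,:2]@ex; z=P[...,2]
m=(z>88)&(z<99)&(s>-290)&(s<-200)&(x>450)&(x<550); print('plate top',m.sum(),np.percentile(s[m],[3,50,97]))
m=(x>540)&(x<570)&(s>-170)&(s<-60)&(z>3)&(z<45)
for a in range(-170,-60,3):
    k=m&(s>=a)&(s<a+3); print(a,k.sum(),np.percentile(z[k],[50,90]).round(1) if k.sum() else '')
print('head'); m=(x>545)&(x<580)&(s>-290)&(s<-170)&(z>45); print(m.sum(),np.median(x[m]),np.median(s[m]),z[m].max() if m.sum() else '')
print('expected notch px',proj(c,(558.8,-15.1,22)))
E
```

```text
-238.89994512481059 499.1482454781164 [-1.61845138 -3.10036664 -0.42600092]
plate top 6072 [-228.11227428 -223.62545648 -221.44912981]
-170 90 [38.9 40.5]
-167 69 [42.6 44.2]
-164 76 [42.9 44.3]
-161 69 [43.  44.1]
-158 77 [43.3 44.5]
-155 76 [43.2 44.5]
-152 174 [17.7 44. ]
-149 207 [17.9 43.8]
-146 257 [18.9 43.7]
-143 229 [19.7 39.2]
-140 174 [20.5 21.8]
-137 158 [21.5 22.6]
-134 148 [22.5 23.5]
-131 116 [23.7 24.7]
-128 106 [24.5 25.5]
-125 98 [25.9 26.8]
-122 87 [26.6 27.5]
-119 0 
-116 0 
-113 0 
-110 0 
-107 0 
-104 0 
-101 0 
-98 0 
-95 0 
-92 0 
-89 0 
-86 0 
-83 0 
-80 0 
-77 0 
-74 0 
-71 0 
-68 0 
-65 0 
-62 0 
head
4563 550.2323592513845 -211.31209701300187 158.3827630584758
expected notch px [435.18043192 -16.73438332]
```

Ramp profile and the top view agree: notch at about -111.5 and plate face at about -227.8 along the rail, so about 72 mm remain. I'll go 60 and then creep.

Emit:
{"op": "servo_tool", "data": {"series": [[[0,-4,0],[0,0,0]],[[0,-9,0],[0,0,0]],[[0,-15,0],[0,0,0]],[[0,-21,0],[0,0,0]],[[0,-27,0],[0,0,0]],[[0,-33,0],[0,0,0]],[[0,-38,0],[0,0,0]],[[0,-43,0],[0,0,0]],[[0,-47,0],[0,0,0]],[[0,-51,0],[0,0,0]],[[0,-55,0],[0,0,0]],[[0,-58,0],[0,0,0]]]}}

```text
time: 6.75
tool_pos: [523.0, -91.3, 60.0]
orientation: [-3.128, -0.271, 0.004]
contact_force: [0.2, -7.0, -3.3]
width: 0.006
```

Emit:
{"op": "servo_tool", "data": {"series": [[[0,-1,0],[0,0,0]],[[0,-2,0],[0,0,0]],[[0,-3,0],[0,0,0]],[[0,-4,0],[0,0,0]],[[0,-5,0],[0,0,0]],[[0,-6,0],[0,0,0]]]}}

```text
time: 7.5
tool_pos: [521.9, -85.2, 60.0]
orientation: [-3.128, -0.27, 0.004]
contact_force: [-0.5, -2.0, -1.6]
width: 0.005
```

Emit:
{"op": "servo_tool", "data": {"series": [[[0,-1,0],[0,0,0]],[[0,-2,0],[0,0,0]]]}}

```text
time: 7.75
tool_pos: [521.4, -82.5, 60.1]
orientation: [-3.127, -0.27, 0.004]
contact_force: [-0.3, 0.1, 0.5]
width: 0.008
```

```bash
cat > m.py <<'E'
from h import *
ex=np.array([.9848,.1736]);ey=np.array([-.1736,.9848])
o=env.observe(); print(o['time'],o['tool_pos']@np.r_[ey,0],o['contact_force'])
c=grab('wrist'); P=cloud(c); s=P[...,:2]@ey; x=P[...,:2]@ex; z=P[...,2]; t=o['tool_pos'][:2]@ey
m=(z>88)&(z<98)&(s>-172)&(s<-135)&(x>455)&(x<545)&(abs(x-500)>20); print('plate top',m.sum(),np.percentile(s[m],[3,50,97]))
m=(x>545)&(x<570)&(s>-130)&(s<-90)&(z>45); print('head',m.sum(),np.median(s[m]),np.percentile(z[m],[50,80,95]))
cv2.imwrite('pics/w_last.png',c['pixels'])
E
python3 m.py; python3 - <<'E'
from h import *
import pickle
c=pickle.load(open('w2.pkl','rb'));P=cloud(c);ex=np.array([.9848,.1736]);ey=np.array([-.1736,.9848])
s=P[...,:2]@ey; x=P[...,:2]@ex; z=P[...,2]
m=(x>545)&(x<570)&(s>-203)&(s<-163)&(z>45); print('head start',m.sum(),np.median(s[m]),np.percentile(z[m],[50,80,95]))
E
```

```text
7.75 -171.79821628204945 [-0.27496198  0.06644652  0.46822464]
plate top 2706 [-156.15676792 -152.4342532  -150.51500946]
head 1741 -109.61346346011243 [51.62774553 77.70007679 78.52151743]
head start 1779 -180.06899671855396 [51.59762987 75.77781502 76.67438995]
```

Force fell to zero, the plate jumped about 4.5 mm ahead of the finger, and the head stands about 2 mm above free hanging. That means the nose is in the V. I'll retreat and rise.

Emit:
{"op": "servo_tool", "data": {"series": [[[0,5,0],[0,0,0]],[[0,15,0],[0,0,0]],[[0,20,-20],[0,0,0]],[[0,20,-60],[0,0,0]],[[0,20,-100],[0,0,0]],[[0,20,-140],[0,0,0]],[[0,20,-140],[0,0,0]]]}}

```text
time: 8.68
tool_pos: [527.7, -104.0, 203.3]
orientation: [3.13, 0.269, 0.006]
contact_force: [0.0, 0.3, 0.7]
width: 0.001
```

```bash
python3 m.py; python3 - <<'E'
from h import *
import pickle
c=grab('top'); pickle.dump(c,open('top1.pkl','wb')); P=cloud(c)
cv2.imwrite('pics/top1.png',cv2.resize(c['pixels'][160:300,230:430],None,fx=4,fy=4,interpolation=cv2.INTER_CUBIC))
E
```

```text
8.675 -194.0761444049585 [0.04074132 0.28247425 0.73757839]
plate top 626 [-156.48342846 -153.36354728 -150.69658906]
head 687 -113.1577836344493 [51.30604563 77.05332072 78.40137615]
```

View pics/w_last.png

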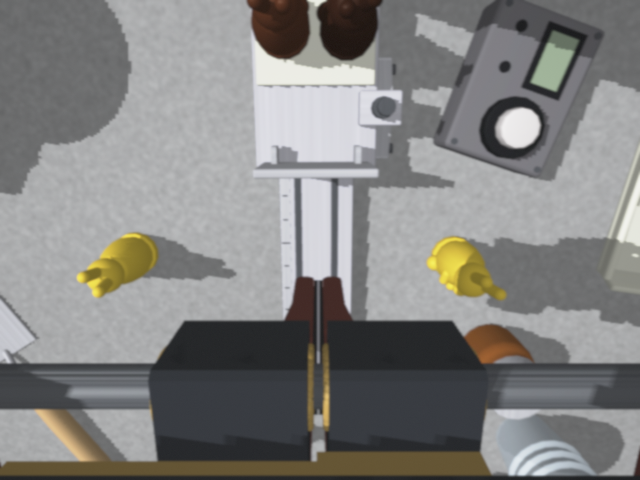

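The wrist view shows both rabbits upright (280,25) and (348,30), and the plunger head at (384,107) midway between the block ends (391,70) and (391,147). So it is seated. The button is at (516,127); next I'll fix its position from two views.

```bash
python3 - <<'E'
from h import *
import pickle
t=pickle.load(open('top1.pkl','rb')); w=grab('wrist')
def cen(c,g):
    u,v=map(int,g); r=22 if c is w else 9
    gr=c['pixels'][v-r:v+r,u-r:u+r].min(2); sat=np.ptp(c['pixels'][v-r:v+r,u-r:u+r].astype(int),axis=2)
    m=((gr>110)&(sat<30)).astype(np.uint8)
    n,l,st,ce=cv2.connectedComponentsWithStats(m); i=1+st[1:,4].argmax(); print(st[i]); return ce[i]+[u-r,v-r]
pts=[]
a=cen(w,(516,127)); b=cen(t,(311.6,196.1)); print(a,b,proj(t,(654,-14.5,62)))
M=[];k=[]
for c,p in((w,a),(t,b)):
    d=c['R']@np.linalg.inv(c['mtx'])@[*p,1]; d/=np.linalg.norm(d); Q=np.eye(3)-np.outer(d,d); M.append(Q);k.append(Q@c['t']); print(ray(c,*p,62))
x=np.linalg.solve(sum(M),sum(k)); print('btn',x,[np.linalg.norm(Q@x-q) for Q,q in zip(M,k)])
P=cloud(w); q=P[105:150,490:540].reshape(-1,3); q=q[(q[:,2]>56)&(q[:,2]<68)]; print('wrist depth',len(q),np.median(q,0),(q.min(0)+q.max(0))/2,np.ptp(q,axis=0))
o=env.observe(); T=R.from_rotvec(o['orientation']).as_matrix(); print(o['tool_pos'],T.round(3)); print('shift',T.T@(np.array([654,-14.5,90])-o['tool_pos']))
E
```

```text
[   8    5   36   39 1225]
[  3   3  13  13 145]
[521.2155102  129.97959184] [310.92413793 195.94482759] [312.0396795  195.55019217]
[648.79370757 -13.57866946  62.        ]
[653.1489815  -12.22702315  62.        ]
btn [659.85092692 -11.82877656  37.5682223 ] [np.float64(0.04604051769177441), np.float64(0.04604051769184227)]
wrist depth 1165 [651.13352722 -13.95537521  60.75846495] [652.26936244 -12.95459838  59.71214378] [24.62306171 26.84722776  7.41906039]
[ 524.51109452 -102.74479477  199.0927341 ] [[ 0.985  0.171 -0.004]
 [ 0.171 -0.985  0.003]
 [-0.004 -0.004 -1.   ]]
shift [143.08037084 -64.41503493 108.78628514]
```

Emit:
{"op": "servo_tool", "data": {"series": [[[15,-7,0],[0,0,9]],[[30,-14,0],[0,0,18]],[[45,-21,0],[0,0,27]],[[60,-28,0],[0,0,36]],[[75,-35,0],[0,0,45]],[[90,-42,0],[0,0,54]],[[105,-50,0],[0,0,63]],[[120,-57,0],[0,0,72]],[[132,-62,0],[0,0,81]],[[141,-66,0],[0,0,90]],[[141,-66,0],[0,0,90]],[[141,-66,0],[0,0,90]]]}}

```text
time: 10.32
tool_pos: [651.2, -13.8, 197.5]
orientation: [2.405, -2.018, -0.011]
contact_force: [0.1, -0.1, 0.6]
width: 0.004
```

Emit:
{"op": "servo_tool", "data": {"series": [[[0,0,30],[0,0,0]],[[0,0,60],[0,0,0]],[[0,0,90],[0,0,0]],[[0,0,110],[0,0,0]],[[0,0,115],[0,0,0]],[[0,0,115],[0,0,0]]]}}

```text
time: 11.08
tool_pos: [650.2, -13.6, 82.5]
orientation: [2.406, -2.017, -0.012]
contact_force: [0.1, -1.2, 0.9]
width: 0.006
```

```bash
python3 - <<'E'
from h import *
o=env.observe(); print(o['time'],o['tool_pos'],R.from_rotvec(o['orientation']).as_matrix().round(3),o['contact_force'])
c=grab('side'); cv2.imwrite('pics/s2.png',cv2.resize(c['pixels'][100:330,200:460],None,fx=3,fy=2.6,interpolation=cv2.INTER_CUBIC))
E
```

```text
11.075 [650.1815344  -13.6375443   82.54103871] [[ 0.175 -0.985 -0.007]
 [-0.985 -0.175  0.003]
 [-0.004  0.007 -1.   ]] [ 0.08976683 -1.17844418  0.90507004]
```

View pics/s2.png

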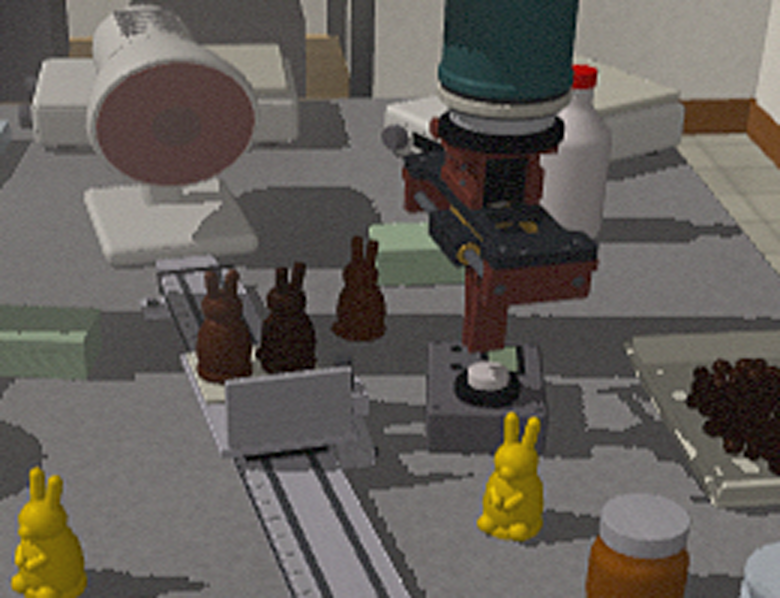

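The fingers hang over the white button at crop (488,375), well clear of the three rabbits. Now pressing.

Emit:
{"op": "servo_tool", "data": {"series": [[[0,-2,10],[0,0,0]],[[0,-2,17],[0,0,0]],[[0,-2,21],[0,0,0]],[[0,-2,23],[0,0,0]],[[0,-2,25],[0,0,0]],[[0,-2,26.5],[0,0,0]],[[0,-2,27.5],[0,0,0]],[[0,-2,27.5],[0,0,0]]]}}

```text
time: 12.12
tool_pos: [652.3, -13.2, 56.3]
orientation: [2.406, -2.017, -0.01]
contact_force: [-3.6, 0.5, 7.7]
width: 0.002
```

Emit:
{"op": "servo_tool", "data": {"series": [[[0,0,1],[0,0,0]],[[0,0,1.5],[0,0,0]],[[0,0,1.5],[0,0,0]]]}}

```text
time: 12.5
tool_pos: [652.4, -13.2, 56.2]
orientation: [2.406, -2.017, -0.01]
contact_force: [-4.1, -0.0, 10.8]
width: 0.01
```

The force rises with no further travel, so the button is bottomed. Release upwards.

Emit:
{"op": "servo_tool", "data": {"series": [[[0,0,-5],[0,0,0]],[[0,0,-15],[0,0,0]],[[0,0,-40],[0,0,0]],[[0,0,-80],[0,0,0]],[[0,0,-120],[0,0,0]],[[0,0,-150],[0,0,0]],[[0,0,-150],[0,0,0]],[[0,0,-150],[0,0,0]]]}}

```text
time: 13.5
tool_pos: [652.7, -13.6, 205.3]
orientation: [2.406, -2.017, -0.011]
contact_force: [-0.1, 0.5, 0.5]
width: 0.003
```

```bash
python3 - <<'E'
from h import *
import pickle
ex=np.array([.9848,.1736]);ey=np.array([-.1736,.9848])
o=env.observe(); print(o['time'],o['tool_pos'],o['contact_force'])
s0=pickle.load(open('side0.pkl','rb'));c=grab('side'); P=cloud(c); S0=cloud(s0)
for Q in(S0,P):
    b=Q[230:262,345:380].reshape(-1,3); b=b[(b[:,2]>52)&(b[:,2]<66)&(abs(b[:,0]-653)<16)&(abs(b[:,1]+14)<16)]; print('btn z',len(b),np.median(b[:,2]),np.percentile(b[:,2],90))
s=P[...,:2]@ey;x=P[...,:2]@ex;z=P[...,2]
m=(z>55)&(z<90)&(abs(x-500)<35)&(s>-172)&(s<-140); print('face s',m.sum(),np.median(s[m]))
S=S0[...,:2]@ey;X=S0[...,:2]@ex;Z=S0[...,2]; m=(Z>55)&(Z<90)&(abs(X-500)<35)&(S>-345)&(S<-310); print('face s start',m.sum(),np.median(S[m]))
cv2.imwrite('pics/s3.png',cv2.resize(c['pixels'][150:380,200:500],None,fx=2.6,fy=2.6,interpolation=cv2.INTER_CUBIC))
E
```

```text
13.5 [652.65457041 -13.55028024 205.30920259] [-0.06378401  0.51695993  0.45163148]
btn z 116 59.72127450009373 61.64133500720715
btn z 119 59.33620602581004 61.367547080984785
face s 586 -158.2240225512416
face s start 721 -328.6846951289378
```

View pics/s3.png

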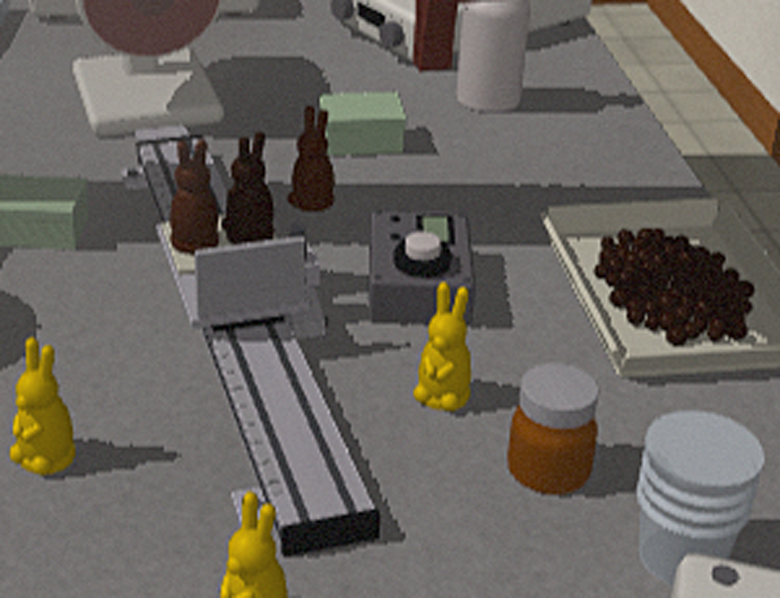

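The button is back up at its starting height, both rabbits stand on the tile at (193,195) and (249,190), and the carriage has travelled 170.5 mm against about 171.5 mm planned. Nothing else has been disturbed. Handing in.

```bash
python3 -c "
from cell import env
print(env.close_job())"
```

```text
the job is handed in; nothing more can be done
None
```

I pushed the carriage by its end plate into the index notch, backed off, then pressed the timer button fully down and let it up again. The job was handed in at about 13.5 s of the 50 s allowed, and it reports no verdict.

**Carriage seated:**
- The force on the plate rose to about 7 N on the ramp and fell to zero as the plate jumped about 4.5 mm ahead of the finger.
- The plunger head stood about 2 mm above its free-hanging height, where 2.5 mm is expected in the V. It sat midway between the ends of the block.
- After the press, travel measured 170.5 mm against about 171.5 mm planned, which is within camera accuracy.

**Button:** It bottomed at a tool height of 56 mm with 8 to 11 N on it. Afterwards it measured at its starting height to within 0.4 mm.

**Rabbits and the rest:** Both rabbits stand upright on the tile. The other things looked undisturbed in the last side view. The arm finished clear of everything, with the tool 205 mm up.

**Check that disagreed:** Locating the button from two views gave a height of 38 mm, because the two rays were almost parallel. I used the depth readings instead: about 61 mm from each of the three cameras, against the 62 mm given.

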